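# Fetch the specimen mount from behind the loupe

### The job

Two small metal holders stand on the bench; get out the round specimen mount that stands in the bay behind the stand loupe. First lift the loupe off its holder and set it down upright on the bench, clear of the holder, then lay the mount flat in the larger compartment of the parts tray, and finally stand the loupe back upright where it stood. Leave the grease tin on the other holder where it is.

Things in the scene. Friction and masses are not known exactly. Their poses are not given: they have to be found in the camera images.
- loupe: Stand loupe, an upright round barrel 40 mm in diameter and 43 mm tall, black above and pale below, rigid. Origin at the centre of its underside, z up. It stands on the front part of one of the two holders (left or right varies), its underside on the base plate at z = 5 mm, on the centre line and 33 mm from the plate's front edge. Nothing is above it.
- specimen_mount: Round specimen mount, 30 mm in diameter, 18 mm tall, lying flat in the bay behind the loupe, underside at z = 5 mm. Origin at the centre of its underside, z up. Free space: about 5 mm to the loupe, 10 mm to each side wall (too little for a finger), 37 mm to the rear wall. Once the loupe is away it can be gripped along the bay, one finger in front, one behind.
- loupe_holder: Fixed aluminium holder, base plate 134 x 64 x 5 mm; the tin's holder is alike. Origin under its centre; x runs along it to the rear, away from the robot. Loupe at x = -34 mm, on a thin grey disc. At the rear a U-shaped bay, open to front and top: side walls from x = -10 mm, 50 mm apart inside, 6 mm thick; rear wall's inner face at x = 62 mm; wall tops at z = 27 mm.
- parts_tray: Shallow blue tray, fixed, 105 x 154 mm over the rim, walls 22 mm high, floor at z = 2 mm. Origin at the centre of its underside; y runs along its length. A divider 18 mm high at y = -13 mm: the larger, empty compartment spans y = -12 to +73 mm and x = -48 to +48 mm (centre y = +30 mm); the smaller one holds a bush.
- grease_tin: Low round white tin, 53 mm in diameter and 26 mm tall, standing on the other holder with another mount behind it; a bystander, to be left where it is. Origin at the centre of its underside.
Not all that is in view belongs to the job. Leave any turquoise look-alike of the specimen_mount alone. Leave any purple look-alike of the loupe alone.

How it is judged:
By the outcome, as a careful person would: the job done as asked, in the order asked, and still so for the second after the job is handed in, with the robot touching nothing.
It also fails if it takes over 72 s, if anything falls off the work surface, if the arm or the gripper's body presses on something with over 40 N, if the wrist force passes 120 N, or if a joint passes its speed limit or range.

### The arm

A 6-joint arm with a two-finger parallel gripper is mounted at the origin on a cart in front of the work surface, level with it; the furniture and walls round the work are solid. World frame = base frame: x ahead of the robot, y to its left, z up, the work surface at z = 0. Lengths are in m, angles in rad, forces in N, time in s.
With the tool pointing down it reaches from about 0.35 to 0.975 m from the base axis. Payload 4.9 kg.
Tool frame: the origin (TCP) lies at the very end of the fingers, on their centre line; the grasp point (between the pads) lies 19 mm behind it; z points along the fingers, y is the direction in which the jaws open and shut (so a half turn about z gives the same grasp; the last joint's range is limited). The gripper opens to 85 mm and grips with 20 to 120 N. Pads are 22 mm wide; open, the fingers measure 114 mm over their backs; the gripper's body (76 mm by 85 mm) begins 54 mm behind the grasp point. The pads swing forward as they close: fully open they stand 13 mm farther back than shut.
Start: joints at [-1.457, 0.053, 1.613, -0, 1.476, -0.119], TCP at [0.144, -0.608, 0.231] pointing down, gripper open.
Joint ranges: [-3.01, 3.01], [-1.01, 2.22], [0.06, 2.58], [-1.02, 4.17], [0.09, 2.62], [-3.14, 3.14]. Speed limits (rad/s): [2.57, 2.57, 3.14, 3.14, 3.14, 3.14].

### API

Orientations are given as a unit quaternion [w, x, y, z].
In Python, from plant import state, grab_frame, camera_model, job_done, search_frame, masks_of, place_of gives the robot as it stands.
- The arm moves only by the tool drive_tool, never from a script. Its argument "series" is a list of rows, each a list of 2 entries, a list of its own where there are three numbers: the shift along the world's x, y, z in m, then the turn, a rotation vector about the world's x, y, z in degrees. A call has 1 to 8 rows; each row is the pose to reach, as a shift and turn from the pose commanded when the call began; what a row does not reach only later rows make up. A row lasts 1/10 s, in which the tool goes at most 50 mm and 8.59 degrees, less where a joint would pass 70% of its speed; a pose out of reach is approached as far as the arm can. A call with a gripper value outside its range is refused whole. "fingers" is the closure, from -1 (fully open) to 1 (shut), so that 0 is half open, set as the call begins (left out, the last holds). The fingers move at their own pace and stop on an object; the grip force is fixed at half the most. Time passes only in rows, so rows that repeat a pose let the fingers close. It gives the time, the measured TCP pose, the force and the opening at its end, in the units of the state.
- state(): the state, without advancing time (a new reading comes with each control period).
- grab_frame(name): name is "scene" or "top" or "wrist"; returns the picture (420x560x3 uint8, red, green, blue); there is no depth.
- camera_model(name): a dict with "fovy" (degrees; the focal length in pixels is half the picture's height over the tangent of half this angle, whatever the lens; pixels are square), "cx", "cy" (the principal point, pixels), "rvec" (rotation vector, rad) and "tvec" (3), from world to camera coordinates, as OpenCV has them. Camera axes: x right, y down, z forward; pixel columns grow to the right and rows downward; lengths in m; the calibration is good to about 2 mm. A picture is of the moment at which its call begins: read the wrist's pose just before it. camera_model takes no time and is no camera call; for the wrist camera it gives the pose at the moment of the call.
- job_done(): hands the job in, once; it reports no verdict.
Trained networks look in the newest picture that a camera, given by its name, has taken for a name from the list of things; names that differ only in an ending like _2 or _b are one class to them, and where a whole thing is asked for, a point or a joint stands for the part that bears it (a point fixed in the world has none). Each returns a list of dicts, best first, with "confidence" (0 to 1); they miss things now and then, are a little off and sometimes report something else, mostly with a low value. They report only what shows in the picture. A call takes as long as a camera call. They do not tell look-alikes from the thing itself.
- search_frame(camera, name): "location" ([x, y, z] in m, in world coordinates, good to about 4 mm: the middle of the surface that is visible of it).
- masks_of(camera, name): "pixels" (420x560 bool, what is visible of it).
- place_of(camera, name): "location" ([x, y, z] in m, in world coordinates, good to about 4 mm: a listed point, or the origin of a listed thing).
The state is a dict: "time": time; "joint_pos": joint angles; "joint_vel": joint speeds; "joint_efforts": joint torques, N m; "tool_pos": TCP position; "tool_rot": TCP orientation; "contact_force": force on the tool from outside, world axes, zero at the start; "ft_torque": the same for the moment, N m; "gripper_width": opening from 0.0 (shut) to 1.0 (fully open).
Only numpy, scipy, OpenCV 4.12 (cv2) and the standard library are available. Lean on these libraries where they do the work, as an engineer would, in place of code of your own. Each camera call takes 0.05 s, during which the arm holds its last target.

## Working session

There is one attempt and no reset: what is moved stays moved. The work goes in short steps, Python scripts to look and compute and a tool call to move; the robot and the scene stay as the last step left them, time stands still between calls to the robot, and variables do not carry over. Pictures are saved under pics/ and viewed, and the job is handed in when it is done.

Besides the shell and the picture viewer there is one more tool, called after "Request:" in YAML: its name, and indented under it one key for each argument. drive_tool: Moves the arm, as the interface text tells. Its arguments: {"type":"object","properties":{"series":{"type":"array","items":{"type":"array"}},"fingers":{"type":"number"}},"required":["series"]}

```bash
mkdir -p pics; ls; cat > h.py <<'E'
import numpy as np, cv2
from plant import *
def save(n,f): cv2.imwrite('pics/'+f, cv2.cvtColor(n,cv2.COLOR_RGB2BGR))
def K(m):
    f=210/np.tan(np.radians(m['fovy'])/2); return np.array([[f,0,m['cx']],[0,f,m['cy']],[0,0,1]])
def proj(m,p):
    return cv2.projectPoints(np.array(p,float).reshape(-1,1,3),np.array(m['rvec']),np.array(m['tvec']),K(m),None)[0].reshape(-1,2)
def unproj(m,u,v,z):
    R=cv2.Rodrigues(np.array(m['rvec']))[0]; t=np.array(m['tvec'])
    c=-R.T@t; d=R.T@np.linalg.inv(K(m))@np.array([u,v,1.]); return c+d*(z-c[2])/d[2]
E
python3 - <<'E'
from h import *
s=state(); print(s)
for n in ['scene','top']:
    im=grab_frame(n); save(im,n+'0.png'); print(n,camera_model(n))
    for t in ['loupe','specimen_mount','loupe_holder','parts_tray','grease_tin']:
        for r in place_of(n,t): print(t,np.round(r['location'],3),round(r['confidence'],2),np.round(proj(camera_model(n),r['location'])[0]))
print(state()['time'])
E
```

```text
pics
{'time': 0.0, 'joint_pos': array([-1.45696085e+00,  5.33698025e-02,  1.61432551e+00,  3.54533240e-06,
        1.47601571e+00, -1.18990217e-01]), 'joint_vel': array([-0.0009465 , -0.00095637,  0.00042864,  0.00299458,  0.00160211,
        0.00045089]), 'joint_efforts': array([ 2.30477781e-03, -3.93685877e+01, -3.70173490e+01,  1.32105820e-04,
        7.12530789e-03,  7.72292651e-06]), 'tool_pos': array([ 0.14413893, -0.60749336,  0.23003619]), 'tool_rot': array([-1.05917543e-03,  9.93231136e-01,  1.16149857e-01,  4.49442797e-06]), 'contact_force': array([ 0.35954202,  0.34778623, -0.25139622]), 'ft_torque': array([ 0.04387098, -0.026422  , -0.03208262]), 'gripper_width': 0.9995671005023168}
scene {'fovy': 46.88900217335862, 'cx': 279.5682893722423, 'cy': 197.0734367503839, 'rvec': array([ 1.08658288, -2.190274  ,  1.20135077]), 'tvec': array([0.39588754, 0.24462938, 0.58707848])}
loupe [0.546 0.225 0.004] 0.95 [212. 242.]
loupe [0.529 0.322 0.   ] 0.95 [165. 271.]
specimen_mount [ 0.469  0.222 -0.002] 0.84 [239. 267.]
specimen_mount [0.59  0.223 0.003] 0.57 [200. 229.]
loupe_holder [0.583 0.229 0.   ] 0.61 [200. 234.]
parts_tray [ 0.442 -0.141  0.001] 0.66 [401. 200.]
grease_tin [0.558 0.053 0.007] 0.89 [287. 204.]
top {'fovy': 47.71705507583898, 'cx': 271.6596717121781, 'cy': 204.94599426333005, 'rvec': array([ 2.13252222, -2.13327632,  0.17945432]), 'tvec': array([0.06942428, 0.5120158 , 1.08373278])}
loupe [ 0.527  0.322 -0.   ] 0.79 [169. 202.]
loupe [0.546 0.223 0.006] 0.72 [209. 194.]
specimen_mount [ 0.472  0.219 -0.   ] 0.64 [211. 224.]
specimen_mount [0.592 0.222 0.003] 0.6 [210. 176.]
loupe_holder [0.579 0.226 0.002] 0.74 [208. 181.]
parts_tray [ 0.442 -0.141  0.001] 0.71 [358. 236.]
0.6
```

View pics/scene0.png

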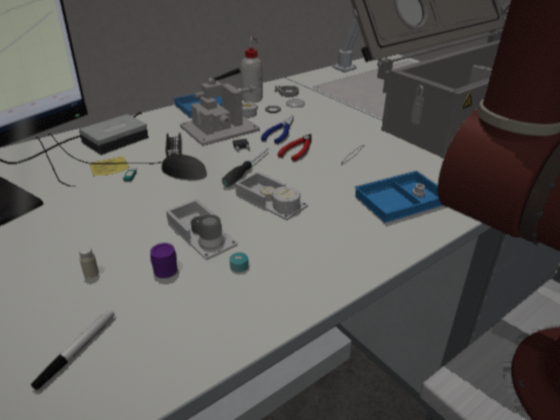

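View pics/top0.png

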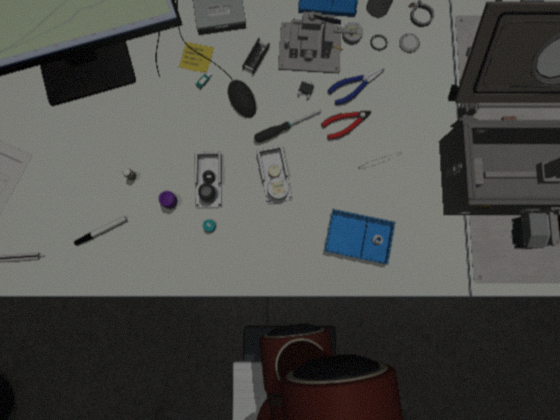

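```bash
python3 - <<'E'
import cv2
a=cv2.imread('pics/scene0.png')[180:320,110:310]; cv2.imwrite('pics/cs.png',cv2.resize(a,None,fx=4,fy=4,interpolation=2))
a=cv2.imread('pics/top0.png')[130:270,130:330]; cv2.imwrite('pics/ct.png',cv2.resize(a,None,fx=4,fy=4,interpolation=2))
E
```

```text
(no output)
```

View pics/cs.png

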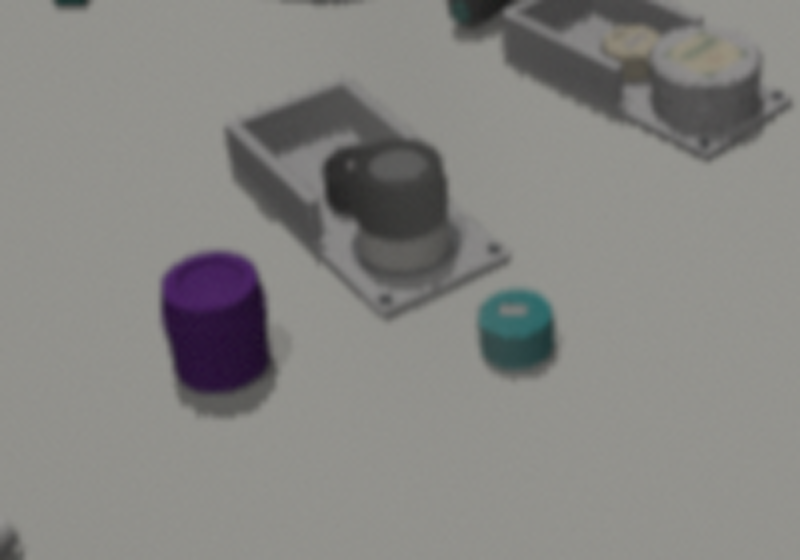

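View pics/ct.png

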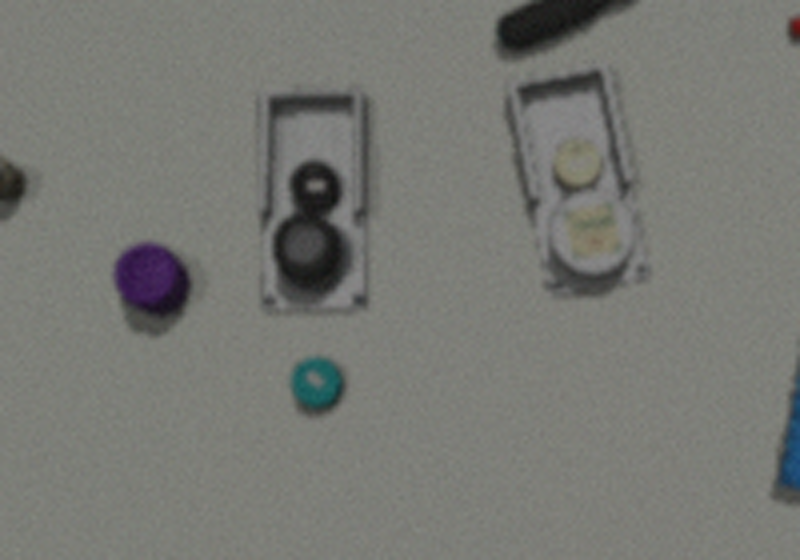

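Candidates for the loupe:
- Black and pale barrel on the left holder, scene (209,230).
- Purple look-alike at (164,261), rejected.

Candidates for the mount:
- Black one in the bay behind the loupe, scene (197,224) and top (209,176). This is my choice.
- Turquoise one at (239,262), rejected.
- Pale one behind the tin at (267,190), rejected.

The crops confirm both choices. I'll move above the holder and measure with the wrist camera.

Request:
drive_tool:
  series:
    - [[0.02,0.045,0.005],[0,0,-2]]
    - [[0.045,0.085,0.01],[0,0,-4]]
    - [[0.07,0.125,0.02],[0,0,-6]]
    - [[0.095,0.165,0.03],[0,0,-8]]
    - [[0.12,0.205,0.04],[0,0,-10]]
    - [[0.145,0.245,0.04],[0,0,-12]]
    - [[0.17,0.285,0.04],[0,0,-13]]
    - [[0.195,0.325,0.04],[0,0,-13.3]]
  fingers: -1

```text
time: 1.4
tool_pos: [0.3398, -0.2815, 0.2718]
tool_rot: [0.001, 1.0, -0.0, 0.001]
contact_force: [0.3, -0.6, -0.7]
gripper_width: 1.002
```

Request:
drive_tool:
  series:
    - [[0.02,0.045,0],[0,0,0]]
    - [[0.04,0.09,0],[0,0,0]]
    - [[0.06,0.135,0],[0,0,0]]
    - [[0.075,0.18,0],[0,0,0]]
    - [[0.09,0.225,0],[0,0,0]]
    - [[0.1,0.27,0],[0,0,0]]
    - [[0.11,0.315,0],[0,0,0]]
    - [[0.12,0.36,0],[0,0,0]]

```text
time: 2.2
tool_pos: [0.4593, 0.0789, 0.2717]
tool_rot: [0.0, 1.0, 0.0, 0.001]
contact_force: [0.4, 0.1, 0.0]
gripper_width: 1.0
```

Request:
drive_tool:
  series:
    - [[0.02,0.045,0],[0,0,0]]
    - [[0.04,0.09,0],[0,0,0]]
    - [[0.05,0.13,0],[0,0,0]]
    - [[0.05,0.145,0],[0,0,0]]
    - [[0.05,0.145,0],[0,0,0]]
    - [[0.05,0.145,0],[0,0,0]]

```text
time: 2.8
tool_pos: [0.5089, 0.2212, 0.2713]
tool_rot: [0.0, 1.0, 0.0, -0.0]
contact_force: [-0.4, -1.2, -1.2]
gripper_width: 0.999
```

```bash
python3 - <<'E'
from h import *
s=state(); print(s['time'],s['tool_pos'],s['tool_rot'],s['joint_pos'])
m=camera_model('wrist');im=grab_frame('wrist'); save(im,'w1.png');print(m)
for t in ['loupe','specimen_mount','loupe_holder']:
    for r in place_of('wrist',t): print(t,np.round(r['location'],4),round(r['confidence'],2),np.round(proj(m,r['location'])[0]))
np.save('m1.npy',m,allow_pickle=True)
E
```

```text
2.8 [0.50893965 0.22119404 0.2712502 ] [ 4.15142468e-04  9.99999851e-01  3.36970452e-04 -1.07494140e-04] [ 2.76252230e-01 -1.35099387e-01  1.72900003e+00 -7.40501989e-04
  1.54812507e+00  1.84639156e+00]
{'fovy': 70.65676245793819, 'cx': 279.2585270989973, 'cy': 205.58355123829662, 'rvec': array([-2.04682774,  2.04584157,  0.33281361]), 'tvec': array([0.22029938, 0.42818746, 0.58014892])}
loupe [0.5303 0.3255 0.0088] 0.91 [202. 153.]
loupe [0.5471 0.2275 0.0063] 0.63 [274. 140.]
specimen_mount [0.4696 0.2216 0.0009] 0.84 [279. 194.]
specimen_mount [0.5855 0.222  0.0066] 0.76 [278. 110.]
loupe_holder [ 5.815e-01  2.251e-01 -3.000e-04] 0.84 [276. 113.]
```

View pics/w1.png

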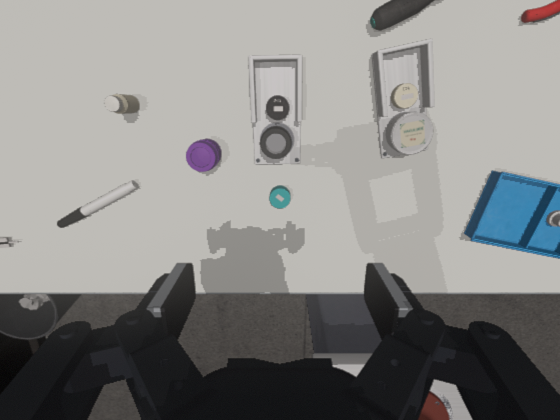

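The wrist picture shows the loupe at (276,142) with the black mount behind it at (277,107), purple at (203,155) and turquoise at (280,197). Next I'll refine the holder's edges and yaw.

```bash
python3 - <<'E'
from h import *
m=np.load('m1.npy',allow_pickle=True).item()
im=cv2.imread('pics/w1.png')
# overlay model of holder guess
def draw(im,cx,cy,yaw,m):
    c,s=np.cos(yaw),np.sin(yaw)
    P=lambda a:[[cx+c*x-s*y,cy+s*x+c*y,z] for x,y,z in a]
    big=cv2.resize(im,None,fx=5,fy=5,interpolation=2)
    def pl(a,col,cl=True):
        p=proj(m,P(a))*5+2
        cv2.polylines(big,[np.round(p).astype(int).reshape(-1,1,2)],cl,col,1)
    pl([(-.067,-.032,.005),(.067,-.032,.005),(.067,.032,.005),(-.067,.032,.005)],(0,0,255))
    pl([(-.01,-.025,.027),(.062,-.025,.027),(.062,.025,.027),(-.01,.025,.027)],(0,255,0),False)
    t=np.linspace(0,6.28,40)
    pl([(-.034+.02*np.cos(a),.02*np.sin(a),.048) for a in t],(255,0,0))
    pl([(.006+.015*np.cos(a),.015*np.sin(a),.023) for a in t],(255,0,255))
    return big
b=draw(im,.5805,.2245,0.0,m)
cv2.imwrite('pics/ov1.png',b[220:840,1150:1600])
E
```

```text
(no output)
```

View pics/ov1.png

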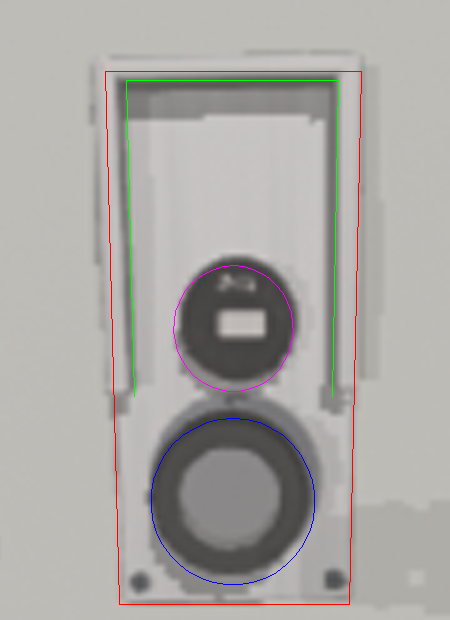

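Request:
drive_tool:
  series:
    - [[0.02,0.002,-0.04],[0,0,0]]
    - [[0.038,0.003,-0.08],[0,0,0]]
    - [[0.038,0.003,-0.12],[0,0,0]]
    - [[0.038,0.003,-0.16],[0,0,0]]
    - [[0.038,0.003,-0.18],[0,0,0]]
    - [[0.038,0.003,-0.18],[0,0,0]]
    - [[0.038,0.003,-0.18],[0,0,0]]

```text
time: 3.7
tool_pos: [0.5476, 0.2243, 0.092]
tool_rot: [-0.0, 1.0, -0.0, 0.0]
contact_force: [1.2, 0.4, 0.5]
gripper_width: 0.999
```

```bash
python3 - <<'E'
from h import *
s=state(); print(s['time'],s['tool_pos'])
m=camera_model('wrist');im=grab_frame('wrist'); save(im,'w2.png')
np.save('m2.npy',m,allow_pickle=True)
for t in ['loupe','specimen_mount']:
    for r in place_of('wrist',t): print(t,np.round(r['location'],4),round(r['confidence'],2))
p=proj(m,[s['tool_pos'],[.547,.2245,.048]]);print(p)
E
```

```text
3.7 [0.54758378 0.22427813 0.09203014]
loupe [0.5309 0.3238 0.0078] 0.89
loupe [0.5476 0.2253 0.0058] 0.78
specimen_mount [0.5867 0.2232 0.0025] 0.97
specimen_mount [ 0.4687  0.2205 -0.0016] 0.85
[[278.47107723 263.83502525]
 [278.32486687 232.24971621]]
```

View pics/w2.png

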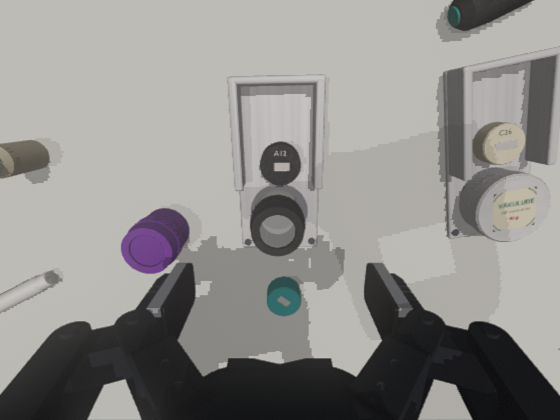

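```bash
cat >> h.py <<'E'
def draw(im,cx,cy,yaw,m,k=4):
    c,s=np.cos(yaw),np.sin(yaw)
    P=lambda a:[[cx+c*x-s*y,cy+s*x+c*y,z] for x,y,z in a]
    big=cv2.resize(im,None,fx=k,fy=k,interpolation=2)
    def pl(a,col,cl=True):
        p=proj(m,P(a))*k+k/2
        cv2.polylines(big,[np.round(p).astype(int).reshape(-1,1,2)],cl,col,1)
    pl([(-.067,-.032,.005),(.067,-.032,.005),(.067,.032,.005),(-.067,.032,.005)],(0,0,255))
    pl([(-.01,-.025,.027),(.062,-.025,.027),(.062,.025,.027),(-.01,.025,.027)],(0,255,0),False)
    t=np.linspace(0,6.28,40)
    pl([(-.034+.02*np.cos(a),.02*np.sin(a),.048) for a in t],(255,0,0))
    pl([(-.034+.02*np.cos(a),.02*np.sin(a),.005) for a in t],(255,255,0))
    pl([(.006+.015*np.cos(a),.015*np.sin(a),.023) for a in t],(255,0,255))
    return big
E
python3 - <<'E'
from h import *
m=np.load('m2.npy',allow_pickle=True).item()
b=draw(cv2.imread('pics/w2.png'),.5805,.2245,0.01,m)
cv2.imwrite('pics/ov2.png',b[270:1070,860:1360][:,:][::1])
cv2.imwrite('pics/ov2.png',cv2.resize(b[270:1070,860:1360],None,fx=.75,fy=.75))
E
```

```text
(no output)
```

View pics/ov2.png

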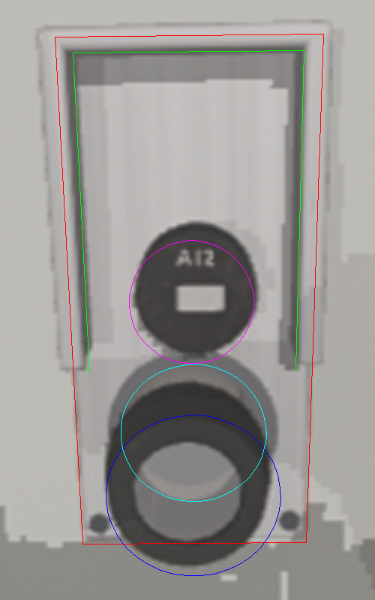

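Request:
drive_tool:
  series:
    - [[0.0005,0.001,-0.025],[0,0,0]]
    - [[0.0005,0.001,-0.05],[0,0,0]]
    - [[0.0005,0.001,-0.07],[0,0,0]]
    - [[0.0005,0.001,-0.078],[0,0,0]]
    - [[0.0005,0.001,-0.078],[0,0,0]]
    - [[0.0005,0.001,-0.078],[0,0,0]]

```text
time: 4.45
tool_pos: [0.5489, 0.2262, 0.015]
tool_rot: [-0.0, 1.0, 0.0, 0.001]
contact_force: [-0.1, -0.2, -0.0]
gripper_width: 1.001
```

Request:
drive_tool:
  series:
    - [[0,0,0],[0,0,0]]
    - [[0,0,0],[0,0,0]]
    - [[0,0,0],[0,0,0]]
    - [[0,0,0],[0,0,0]]
    - [[0,0,0],[0,0,0]]
    - [[0,0,0],[0,0,0]]
    - [[0,0,0],[0,0,0]]
    - [[0,0,0],[0,0,0]]
  fingers: 1

```text
time: 5.25
tool_pos: [0.5486, 0.226, 0.0144]
tool_rot: [-0.0, 1.0, 0.0, 0.001]
contact_force: [-0.5, 0.1, 5.8]
gripper_width: 0.436
```

```bash
python3 - <<'E'
from h import *
s=state(); print(s['time'],s['tool_pos'],s['gripper_width'],s['contact_force'])
im=grab_frame('wrist'); save(im,'w3.png')
im=grab_frame('scene'); save(cv2.resize(im[150:300,110:310],None,fx=4,fy=4),'s3.png')
E
```

```text
5.25 [0.54855731 0.22604503 0.01444811] 0.43613376802663834 [-0.52095381  0.11938759  5.75127744]
```

View pics/w3.png

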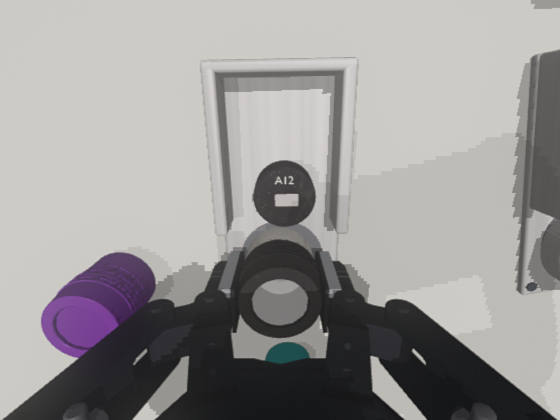

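View pics/s3.png

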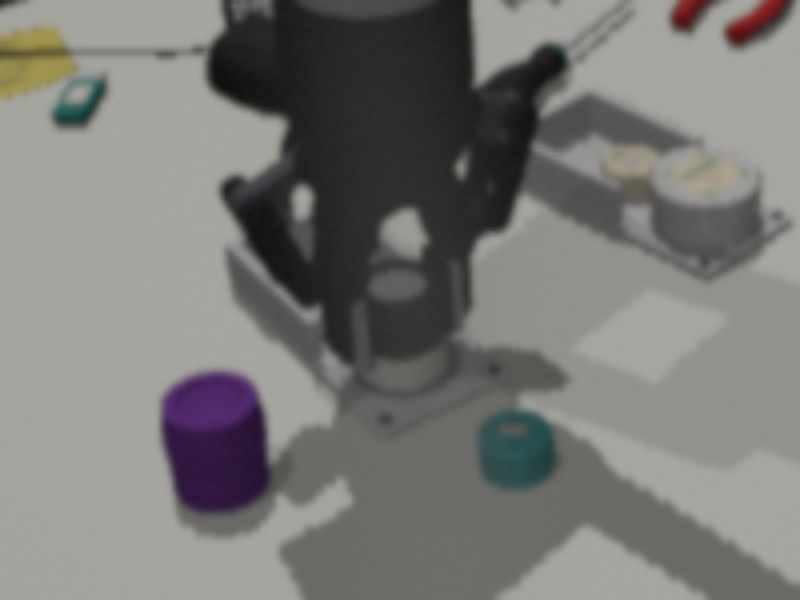

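Pads grip the black barrel (width 37 mm). Lifting it, then checking.

Request:
drive_tool:
  series:
    - [[0,0,0.01],[0,0,0]]
    - [[0,0,0.035],[0,0,0]]
    - [[0,0,0.07],[0,0,0]]
    - [[-0.02,-0.02,0.085],[0,0,0]]
    - [[-0.05,-0.05,0.085],[0,0,0]]
    - [[-0.08,-0.085,0.085],[0,0,0]]
    - [[-0.1,-0.106,0.085],[0,0,0]]
    - [[-0.1,-0.106,0.07],[0,0,0]]

```text
time: 6.15
tool_pos: [0.4467, 0.1183, 0.0845]
tool_rot: [0.0, 1.0, -0.001, 0.001]
contact_force: [1.0, 0.2, -0.7]
gripper_width: 0.437
```

```bash
python3 - <<'E'
from h import *
s=state(); print(s['time'],s['tool_pos'],s['gripper_width'],s['contact_force'])
im=grab_frame('wrist'); save(im,'w4.png')
im=grab_frame('scene'); save(cv2.resize(im[150:300,110:310],None,fx=4,fy=4),'s4.png')
E
```

```text
6.15 [0.44670033 0.11831084 0.08449833] 0.43742568491377964 [ 1.04611243  0.21547347 -0.71935668]
```

View pics/w4.png

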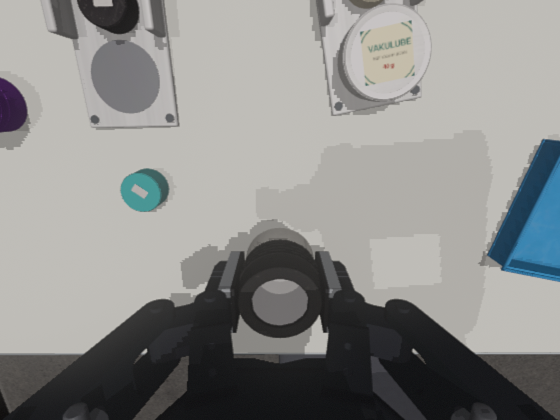

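View pics/s4.png

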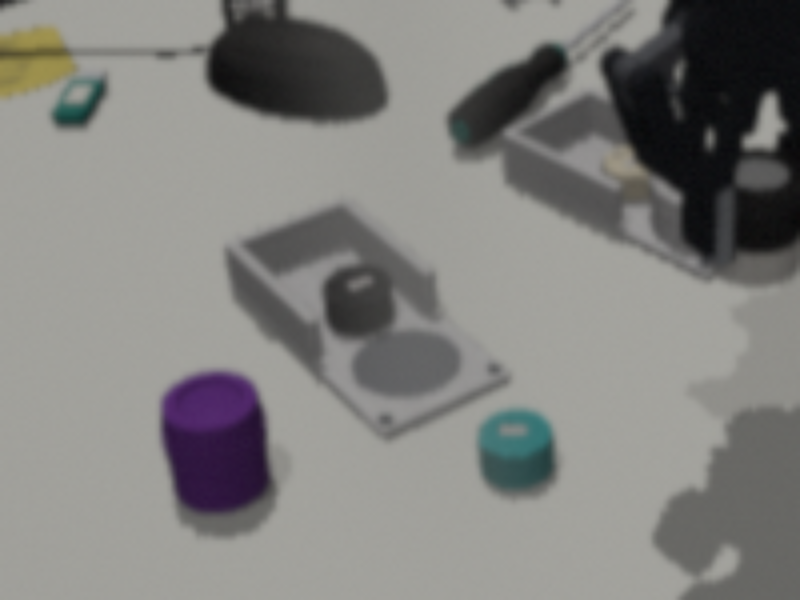

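```bash
python3 - <<'E'
from h import *
m=camera_model('wrist'); im=cv2.imread('pics/w4.png')
g=cv2.cvtColor(im,cv2.COLOR_BGR2GRAY)[30:122,80:175]
_,b=cv2.threshold(cv2.GaussianBlur(g,(3,3),0),0,255,cv2.THRESH_BINARY_INV+cv2.THRESH_OTSU)
cs,_=cv2.findContours(b,cv2.RETR_EXTERNAL,cv2.CHAIN_APPROX_NONE)
c=max(cs,key=cv2.contourArea)+np.array([80,30]); e=cv2.fitEllipse(c); print(e)
print(unproj(m,*e[0],.005), unproj(m,96,119,.005),unproj(m,169,118,.005))
E
```

```text
((123.91300964355469, 72.29306030273438), (63.55060958862305, 86.75338745117188), 157.7882843017578)
[0.54835664 0.22397291 0.005     ] [0.51797916 0.24892164 0.005     ] [0.5186344  0.19699891 0.005     ]
```

Request:
drive_tool:
  series:
    - [[0,0,-0.03],[0,0,0]]
    - [[0,0,-0.055],[0,0,0]]
    - [[0,0,-0.068],[0,0,0]]
    - [[0,0,-0.0725],[0,0,0]]
    - [[0,0,-0.0745],[0,0,0]]
    - [[0,0,-0.0745],[0,0,0]]
    - [[0,0,-0.0745],[0,0,0]]

```text
time: 6.95
tool_pos: [0.4488, 0.1201, 0.0098]
tool_rot: [-0.0, 1.0, 0.0, 0.001]
contact_force: [0.5, 0.2, -0.3]
gripper_width: 0.436
```

```bash
python3 - <<'E'
from h import *
s=state(); print(s['time'],s['tool_pos'],s['gripper_width'],s['contact_force'])
im=grab_frame('scene'); save(cv2.resize(im[150:300,210:410],None,fx=4,fy=4),'s5.png')
E
```

```text
6.95 [0.44879312 0.12007286 0.00983655] 0.4359640853216175 [ 0.47136169  0.17324446 -0.28412795]
```

View pics/s5.png

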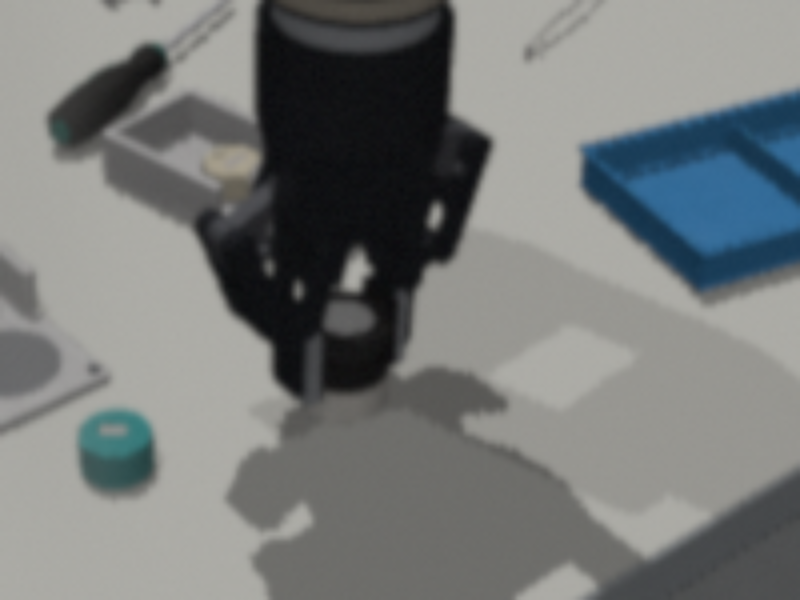

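Request:
drive_tool:
  series:
    - [[0,0,-0.001],[0,0,0]]
    - [[0,0,-0.001],[0,0,0]]

```text
time: 7.2
tool_pos: [0.4487, 0.12, 0.0094]
tool_rot: [-0.0, 1.0, 0.0, 0.001]
contact_force: [-2.2, 0.4, 6.0]
gripper_width: 0.437
```

Contact (6 N), so the base is on the bench. Releasing and retreating.

Request:
drive_tool:
  series:
    - [[0,0,0],[0,0,0]]
    - [[0,0,0],[0,0,0]]
    - [[0,0,0],[0,0,0]]
    - [[0,0,0],[0,0,0]]
    - [[0,0,0],[0,0,0]]
    - [[0,0,0],[0,0,0]]
  fingers: -1

```text
time: 7.8
tool_pos: [0.4476, 0.1199, 0.0077]
tool_rot: [0.0, 1.0, 0.0, -0.0]
contact_force: [-0.3, -0.5, -0.4]
gripper_width: 0.999
```

Request:
drive_tool:
  series:
    - [[0,0,0.02],[0,0,0]]
    - [[0,0,0.05],[0,0,0]]
    - [[0,0,0.09],[0,0,0]]
    - [[0.02,0.01,0.13],[0,0,8]]
    - [[0.04,0.03,0.15],[0,0,16]]
    - [[0.05,0.05,0.15],[0,0,24]]
    - [[0.05,0.07,0.15],[0,0,32]]
    - [[0.05,0.09,0.15],[0,0,40]]

```text
time: 8.6
tool_pos: [0.498, 0.2106, 0.1579]
tool_rot: [0.0, 0.939, 0.345, 0.0]
contact_force: [-0.2, 0.4, -1.0]
gripper_width: 0.998
```

Request:
drive_tool:
  series:
    - [[0.01,0.01,0],[0,0,8]]
    - [[0.02,0.014,0],[0,0,16]]
    - [[0.03,0.014,0],[0,0,24]]
    - [[0.04,0.014,0],[0,0,32]]
    - [[0.06,0.014,0],[0,0,40]]
    - [[0.08,0.014,0],[0,0,48]]
    - [[0.088,0.014,0],[0,0,50]]
    - [[0.088,0.014,0],[0,0,50]]

```text
time: 9.4
tool_pos: [0.5864, 0.2237, 0.1575]
tool_rot: [-0.0, 0.707, 0.707, -0.0]
contact_force: [-0.3, 1.3, 0.2]
gripper_width: 0.998
```

```bash
python3 - <<'E'
from h import *
s=state(); print(s['time'],s['tool_pos'],s['tool_rot'],s['joint_pos'])
m=camera_model('wrist'); im=grab_frame('wrist'); save(im,'w6.png')
np.save('m6.npy',m,allow_pickle=True)
for t in ['loupe','specimen_mount']:
    for r in place_of('wrist',t): print(t,np.round(r['location'],4),round(r['confidence'],2))
im=grab_frame('scene'); save(cv2.resize(im[150:300,110:380],(800,444)),'s6.png')
E
```

```text
9.4 [0.58644576 0.22370284 0.1574965 ] [-3.09074083e-05  7.07126440e-01  7.07087111e-01 -1.21084747e-04] [ 2.45956778e-01  1.13510949e-01  1.67409714e+00 -7.30550758e-05
  1.35422410e+00  2.46028104e-01]
loupe [0.5333 0.3266 0.0026] 0.83
loupe [ 0.4499  0.1212 -0.0021] 0.55
specimen_mount [ 0.4688  0.2204 -0.0021] 0.84
specimen_mount [0.5903 0.2268 0.0024] 0.77
```

View pics/w6.png

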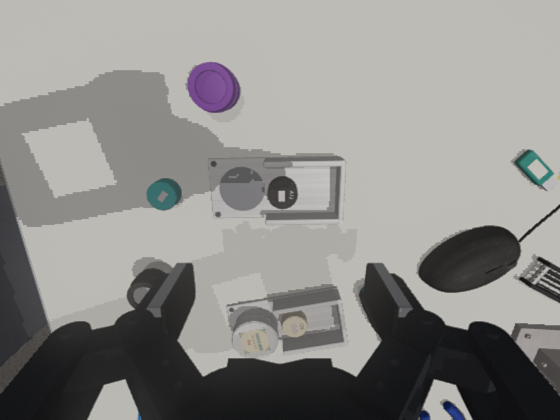

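View pics/s6.png

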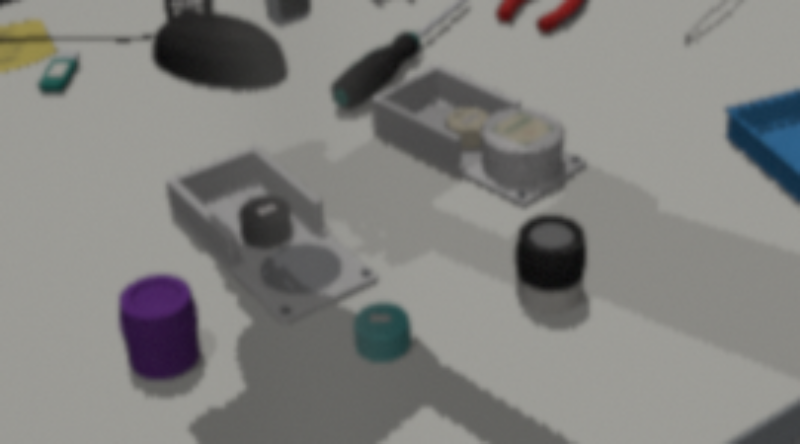

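```bash
python3 - <<'E'
from h import *
m=np.load('m6.npy',allow_pickle=True).item()
b=draw(cv2.imread('pics/w6.png'),.5815,.2245,0.01,m,5)
cv2.imwrite('pics/ov6.png',b[740:1150,1000:1760])
print(unproj(m,283,192,.023),unproj(m,241,188,.005))
E
```

```text
[0.58955685 0.22602372 0.023     ] [0.54650397 0.22518462 0.005     ]
```

View pics/ov6.png

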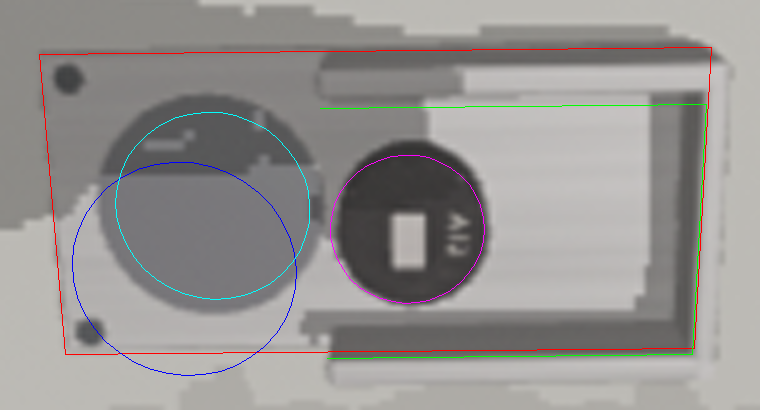

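Request:
drive_tool:
  series:
    - [[0.002,0.001,-0.03],[0,0,0]]
    - [[0.002,0.001,-0.06],[0,0,0]]
    - [[0.002,0.001,-0.09],[0,0,0]]
    - [[0.002,0.001,-0.1],[0,0,0]]
    - [[0.002,0.001,-0.1],[0,0,0]]
    - [[0.002,0.001,-0.1],[0,0,0]]
  fingers: -0.3

```text
time: 10.2
tool_pos: [0.5884, 0.2252, 0.0592]
tool_rot: [0.0, 0.707, 0.707, 0.001]
contact_force: [-0.3, 0.2, 0.1]
gripper_width: 0.654
```

```bash
python3 - <<'E'
from h import *
s=state(); print(s['time'],s['tool_pos'],s['gripper_width'])
m=camera_model('wrist'); im=grab_frame('wrist'); save(im,'w7.png')
print(proj(m,[s['tool_pos'],s['tool_pos']+[.03,0,0],[.5886,.2245,.023]]))
im=grab_frame('scene'); save(cv2.resize(im[150:300,110:310],None,fx=4,fy=4),'s7.png')
E
```

```text
10.2 [0.58840367 0.2251775  0.05923238] 0.6536310704525599
[[280.16939153 263.87254411]
 [335.2882678  263.84184799]
 [280.18546206 237.16148513]]
```

View pics/w7.png

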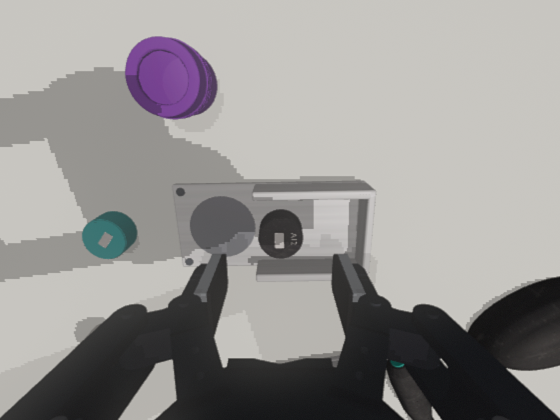

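View pics/s7.png

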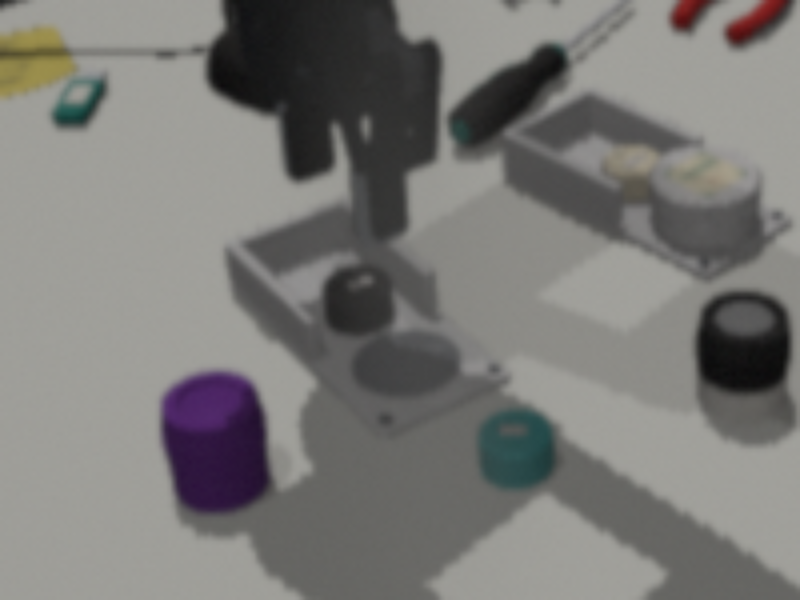

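Request:
drive_tool:
  series:
    - [[0,0,-0.02],[0,0,0]]
    - [[0,0,-0.035],[0,0,0]]
    - [[0,0,-0.045],[0,0,0]]
    - [[0,0,-0.051],[0,0,0]]
    - [[0,0,-0.051],[0,0,0]]
    - [[0,0,-0.051],[0,0,0]]

```text
time: 10.9
tool_pos: [0.588, 0.225, 0.0071]
tool_rot: [0.0, 0.707, 0.707, 0.0]
contact_force: [-0.3, 0.3, -0.3]
gripper_width: 0.652
```

Request:
drive_tool:
  series:
    - [[0,0,0],[0,0,0]]
    - [[0,0,0],[0,0,0]]
    - [[0,0,0],[0,0,0]]
    - [[0,0,0],[0,0,0]]
    - [[0,0,0],[0,0,0]]
    - [[0,0,0],[0,0,0]]
    - [[0,0,0],[0,0,0]]
    - [[0,0,0],[0,0,0]]
  fingers: 1

```text
time: 11.7
tool_pos: [0.5886, 0.2251, 0.008]
tool_rot: [0.001, 0.707, 0.707, 0.001]
contact_force: [0.5, 0.4, 5.4]
gripper_width: 0.329
```

```bash
python3 - <<'E'
from h import *
s=state(); print(s['time'],s['tool_pos'],s['gripper_width'],s['contact_force'])
im=grab_frame('wrist'); save(im,'w8.png')
E
```

```text
11.7 [0.58860543 0.22511641 0.0079721 ] 0.3287066330888514 [0.53359727 0.4042597  5.40778219]
```

View pics/w8.png

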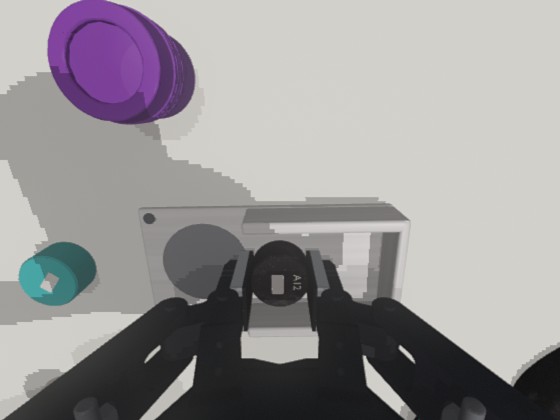

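Request:
drive_tool:
  series:
    - [[0,0,0.01],[0,0,0]]
    - [[0,0,0.04],[0,0,0]]
    - [[0,0,0.08],[0,0,0]]
    - [[-0.01,-0.01,0.11],[0,0,0]]
    - [[-0.03,-0.04,0.12],[0,0,0]]
    - [[-0.05,-0.08,0.12],[0,0,0]]
    - [[-0.07,-0.125,0.12],[0,0,0]]
    - [[-0.09,-0.17,0.12],[0,0,0]]

```text
time: 12.55
tool_pos: [0.4963, 0.0538, 0.1268]
tool_rot: [0.0, 0.706, 0.708, -0.0]
contact_force: [1.3, -0.4, 0.7]
gripper_width: 0.33
```

Request:
drive_tool:
  series:
    - [[-0.01,-0.045,0],[0,0,0]]
    - [[-0.02,-0.09,0],[0,0,0]]
    - [[-0.03,-0.12,0],[0,0,0]]
    - [[-0.03,-0.12,0],[0,0,0]]

```text
time: 12.95
tool_pos: [0.4663, -0.0679, 0.1267]
tool_rot: [0.0, 0.709, 0.706, -0.001]
contact_force: [0.0, -0.1, -0.4]
gripper_width: 0.324
```

```bash
python3 - <<'E'
from h import *
s=state(); print(s['time'],s['tool_pos'],s['gripper_width'],s['contact_force'])
m=camera_model('wrist'); im=grab_frame('wrist'); save(im,'w9.png'); np.save('m9.npy',m,allow_pickle=True)
for r in place_of('wrist','parts_tray'): print(r)
mt=camera_model('top')
for p in [(331,210),(394,221),(388,263),(324,252)]: print(unproj(mt,*p,.022))
im=cv2.imread('pics/top0.png')[190:280,300:420]; cv2.imwrite('pics/ct2.png',cv2.resize(im,None,fx=6,fy=6,interpolation=2))
E
```

```text
12.95 [ 0.46634064 -0.06792327  0.12667501] 0.32410987092443794 [ 0.02237095 -0.10208105 -0.43656432]
[ 0.50323465 -0.07401877  0.022     ]
[ 0.47638511 -0.22493692  0.022     ]
[ 0.37602292 -0.20635376  0.022     ]
[ 0.40207409 -0.05521735  0.022     ]
```

View pics/w9.png

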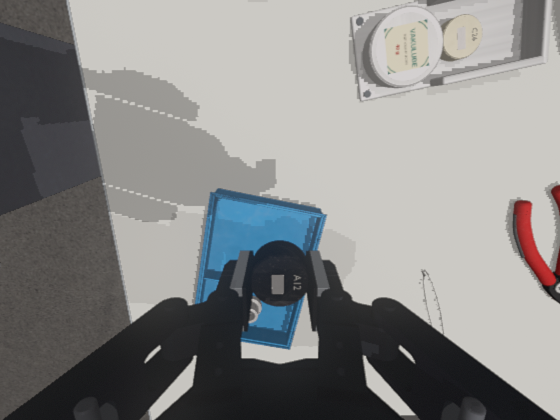

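View pics/ct2.png

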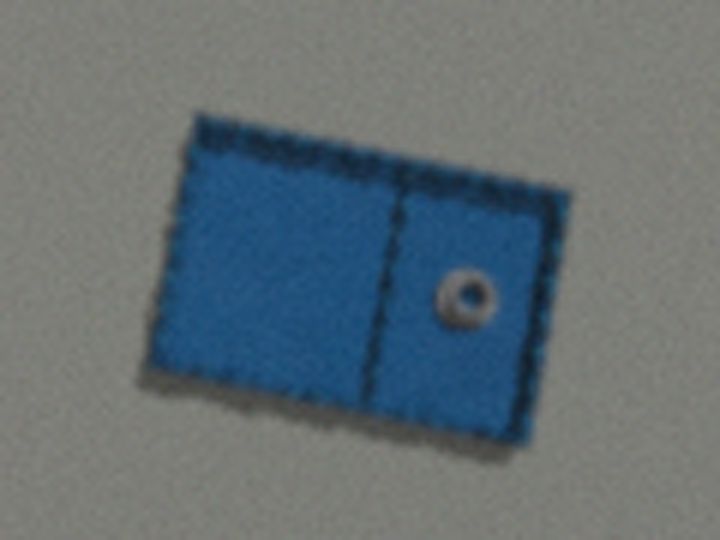

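The tray centre is near (0.441,-0.1405) with yaw about -10°, so the large compartment's centre is near (0.446,-0.111). It is empty; the bush is on the other side.

Request:
drive_tool:
  series:
    - [[-0.01,-0.02,0],[0,0,-5]]
    - [[-0.02,-0.043,-0.01],[0,0,-10]]
    - [[-0.02,-0.043,-0.04],[0,0,-10]]
    - [[-0.02,-0.043,-0.07],[0,0,-10]]
    - [[-0.02,-0.043,-0.095],[0,0,-10]]
    - [[-0.02,-0.043,-0.11],[0,0,-10]]
    - [[-0.02,-0.043,-0.119],[0,0,-10]]
    - [[-0.02,-0.043,-0.12],[0,0,-10]]

```text
time: 13.85
tool_pos: [0.4475, -0.1071, 0.006]
tool_rot: [-0.001, 0.765, 0.644, -0.0]
contact_force: [0.1, 0.0, 0.2]
gripper_width: 0.329
```

```bash
python3 - <<'E'
from h import *
s=state(); print(s['time'],s['tool_pos'],s['gripper_width'],s['contact_force'])
im=grab_frame('wrist'); save(im,'w10.png')
im=grab_frame('scene'); save(cv2.resize(im[120:270,300:500],None,fx=4,fy=4),'s10.png')
E
```

```text
13.85 [ 0.44748511 -0.10705886  0.00601751] 0.32858855569510576 [0.07477463 0.04842644 0.19711803]
```

View pics/w10.png

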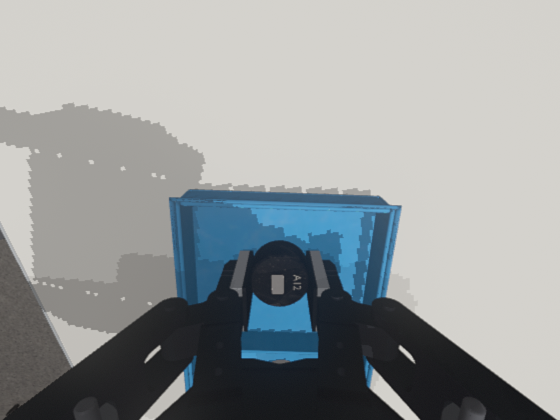

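View pics/s10.png

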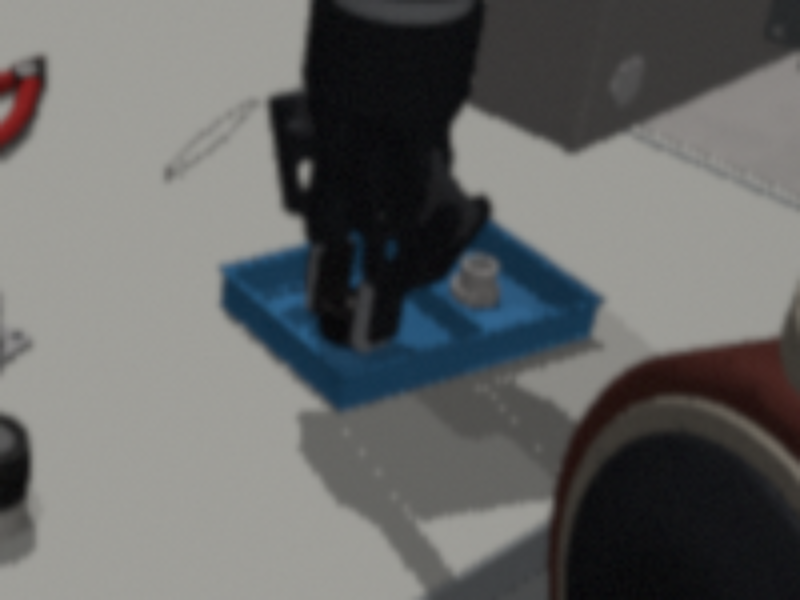

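In the picture the mount at (279,272) is well inside the large compartment. Lowering to contact.

Request:
drive_tool:
  series:
    - [[0,0,-0.001],[0,0,0]]
    - [[0,0,-0.0015],[0,0,0]]
    - [[0,0,-0.0015],[0,0,0]]

```text
time: 14.25
tool_pos: [0.448, -0.1083, 0.0058]
tool_rot: [0.0, 0.766, 0.643, 0.0]
contact_force: [-0.0, -0.0, -0.3]
gripper_width: 0.331
```

Request:
drive_tool:
  series:
    - [[0,0,-0.001],[0,0,0]]
    - [[0,0,-0.0015],[0,0,0]]
    - [[0,0,-0.0015],[0,0,0]]

```text
time: 14.55
tool_pos: [0.4481, -0.1083, 0.0051]
tool_rot: [-0.0, 0.766, 0.643, -0.0]
contact_force: [-2.7, 2.0, 8.8]
gripper_width: 0.329
```

Contact. Release by part-opening, then up.

Request:
drive_tool:
  series:
    - [[0,0,0],[0,0,0]]
    - [[0,0,0],[0,0,0]]
    - [[0,0,0],[0,0,0]]
    - [[0,0,0],[0,0,0]]
    - [[0,0,0],[0,0,0]]
  fingers: 0

```text
time: 15.05
tool_pos: [0.4476, -0.1081, 0.0037]
tool_rot: [-0.0, 0.766, 0.643, -0.0]
contact_force: [-0.3, -1.1, 0.4]
gripper_width: 0.498
```

Request:
drive_tool:
  series:
    - [[0,0,0.015],[0,0,0]]
    - [[0,0,0.04],[0,0,0]]
    - [[0,0,0.08],[0,0,0]]
    - [[0,0.01,0.12],[0,0,-8]]
    - [[0,0.03,0.15],[0,0,-16]]
    - [[0,0.06,0.15],[0,0,-24]]
    - [[0,0.09,0.15],[0,0,-32]]
    - [[0,0.12,0.15],[0,0,-40]]

```text
time: 15.85
tool_pos: [0.4477, 0.0129, 0.1542]
tool_rot: [0.0, 0.941, 0.339, 0.0]
contact_force: [1.2, 0.4, -0.4]
gripper_width: 0.498
```

Request:
drive_tool:
  series:
    - [[0,0.03,0],[0,0,-8]]
    - [[0,0.06,0],[0,0,-16]]
    - [[0,0.09,0],[0,0,-24]]
    - [[0,0.108,0],[0,0,-32]]
    - [[0,0.108,0],[0,0,-40]]
    - [[0,0.108,0],[0,0,-40]]
    - [[0,0.108,0],[0,0,-40]]
  fingers: -1

```text
time: 16.55
tool_pos: [0.4476, 0.1198, 0.1536]
tool_rot: [0.0, 1.0, 0.002, -0.0]
contact_force: [-0.0, 0.1, -0.6]
gripper_width: 1.001
```

```bash
python3 - <<'E'
from h import *
s=state(); print(s['time'],s['tool_pos'],s['tool_rot'],s['joint_pos'][5])
m=camera_model('wrist'); im=grab_frame('wrist'); save(im,'w11.png'); np.save('m11.npy',m,allow_pickle=True)
for t in ['loupe','specimen_mount']:
    for r in place_of('wrist',t): print(t,np.round(r['location'],4),round(r['confidence'],2))
im=grab_frame('scene'); save(cv2.resize(im[120:300,110:480],(800,390)),'s11.png')
print(proj(m,[[.449,.120,.043],[.449,.120,0]]))
E
```

```text
16.55 [0.44757288 0.11979329 0.15363204] [ 4.49388590e-05  9.99998453e-01  1.75324082e-03 -1.32379293e-04] 1.6680236032293998
loupe [ 0.4481  0.1206 -0.0019] 0.97
loupe [0.5329 0.3219 0.0063] 0.95
loupe [ 0.4503 -0.1113  0.0028] 0.68
specimen_mount [ 0.4681  0.2207 -0.0014] 0.86
specimen_mount [ 0.4511 -0.1089  0.0012] 0.7
[[278.54838485 200.2028019 ]
 [278.64446587 187.7093373 ]]
```

View pics/w11.png

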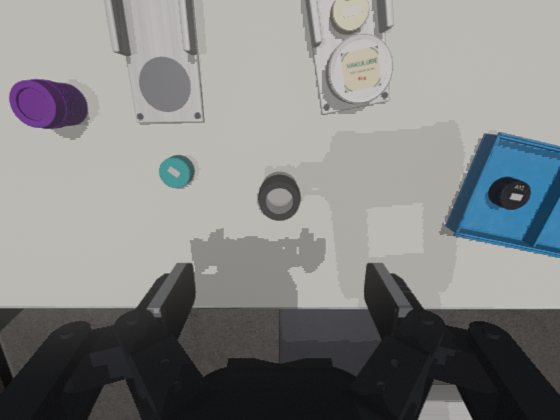

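View pics/s11.png

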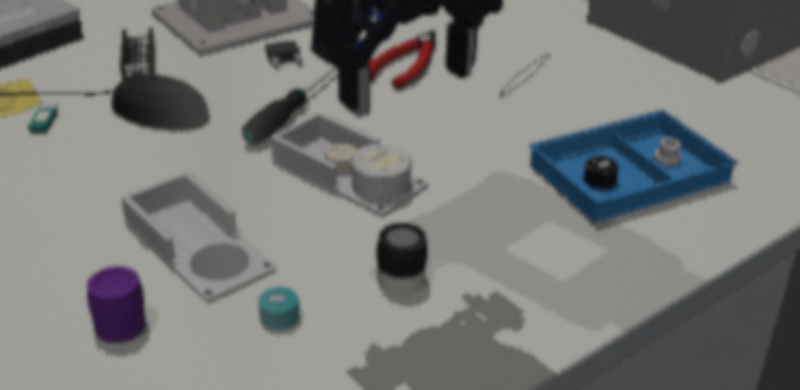

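The mount lies flat in the large compartment, wrist (512,195). The loupe stands upright at (279,198). Fetching it.

Request:
drive_tool:
  series:
    - [[0.001,0,-0.04],[0,0,0]]
    - [[0.001,0,-0.08],[0,0,0]]
    - [[0.001,0,-0.11],[0,0,0]]
    - [[0.001,0,-0.13],[0,0,0]]
    - [[0.001,0,-0.14],[0,0,0]]
    - [[0.001,0,-0.144],[0,0,0]]
    - [[0.001,0,-0.144],[0,0,0]]
    - [[0.001,0,-0.144],[0,0,0]]

```text
time: 17.55
tool_pos: [0.4499, 0.1199, 0.0111]
tool_rot: [-0.0, 1.0, 0.0, 0.001]
contact_force: [0.3, 0.4, 0.8]
gripper_width: 1.001
```

Request:
drive_tool:
  series:
    - [[0,0,0],[0,0,0]]
    - [[0,0,0],[0,0,0]]
    - [[0,0,0],[0,0,0]]
    - [[0,0,0],[0,0,0]]
    - [[0,0,0],[0,0,0]]
    - [[0,0,0],[0,0,0]]
    - [[0,0,0],[0,0,0]]
    - [[0,0,0],[0,0,0]]
  fingers: 1

```text
time: 18.35
tool_pos: [0.4494, 0.12, 0.0107]
tool_rot: [-0.0, 1.0, 0.0, 0.001]
contact_force: [-0.8, -0.3, 5.8]
gripper_width: 0.439
```

Request:
drive_tool:
  series:
    - [[0,0,0.01],[0,0,0]]
    - [[0,0,0.04],[0,0,0]]
    - [[0,0,0.075],[0,0,0]]
    - [[0.02,0.02,0.085],[0,0,0]]
    - [[0.05,0.05,0.085],[0,0,0]]
    - [[0.08,0.085,0.085],[0,0,0]]
    - [[0.1,0.106,0.075],[0,0,0]]
    - [[0.1,0.106,0.06],[0,0,0]]

```text
time: 19.15
tool_pos: [0.5516, 0.2283, 0.0712]
tool_rot: [-0.001, 1.0, 0.001, 0.002]
contact_force: [0.5, -1.1, 0.1]
gripper_width: 0.438
```

Request:
drive_tool:
  series:
    - [[0,0,-0.02],[0,0,0]]
    - [[0,0,-0.035],[0,0,0]]
    - [[0,0,-0.045],[0,0,0]]
    - [[0,0,-0.05],[0,0,0]]
    - [[0,0,-0.05],[0,0,0]]
    - [[0,0,-0.05],[0,0,0]]

```text
time: 19.75
tool_pos: [0.5492, 0.2258, 0.0206]
tool_rot: [-0.0, 1.0, 0.0, 0.001]
contact_force: [0.8, -0.3, -0.0]
gripper_width: 0.44
```

```bash
python3 - <<'E'
from h import *
s=state(); print(s['time'],s['tool_pos'],s['gripper_width'],s['contact_force'])
im=grab_frame('wrist'); save(im,'w12.png')
im=grab_frame('scene'); save(cv2.resize(im[150:300,110:310],None,fx=4,fy=4),'s12.png')
E
```

```text
19.75 [0.54916949 0.22584506 0.02056675] 0.4403040493947273 [ 0.76991834 -0.31583936 -0.02370736]
```

View pics/w12.png

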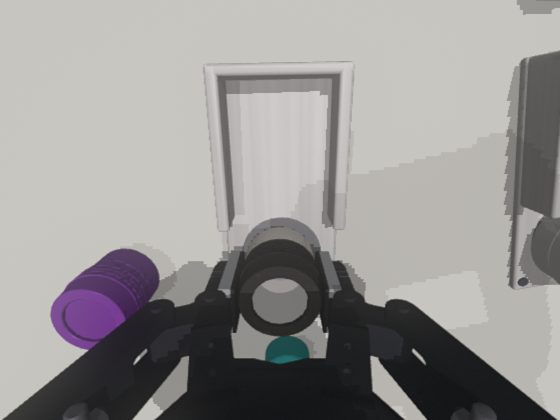

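View pics/s12.png

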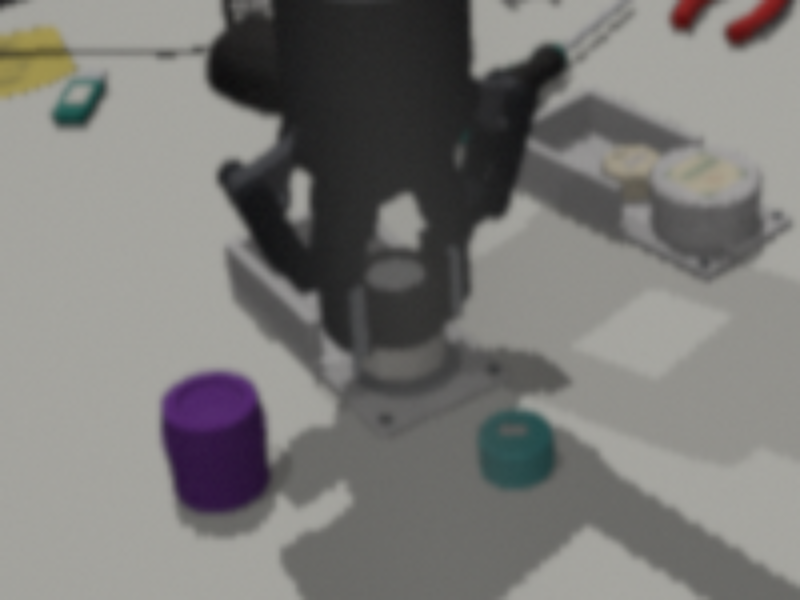

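The loupe is over the grey disc, at tool (0.549,0.226), the same as at pick-up. Lowering to contact.

Request:
drive_tool:
  series:
    - [[0,0,-0.002],[0,0,0]]
    - [[0,0,-0.004],[0,0,0]]
    - [[0,0,-0.005],[0,0,0]]
    - [[0,0,-0.005],[0,0,0]]

```text
time: 20.25
tool_pos: [0.5491, 0.2259, 0.0157]
tool_rot: [0.0, 1.0, 0.0, 0.0]
contact_force: [-1.9, -1.8, 4.9]
gripper_width: 0.438
```

Request:
drive_tool:
  series:
    - [[0,0,-0.0005],[0,0,0]]
    - [[0,0,-0.0005],[0,0,0]]

```text
time: 20.45
tool_pos: [0.5491, 0.226, 0.0157]
tool_rot: [0.0, 1.0, 0.0, 0.0]
contact_force: [-4.2, -1.6, 8.0]
gripper_width: 0.438
```

Request:
drive_tool:
  series:
    - [[0,0,0],[0,0,0]]
    - [[0,0,0],[0,0,0]]
    - [[0,0,0],[0,0,0]]
    - [[0,0,0],[0,0,0]]
    - [[0,0,0],[0,0,0]]
    - [[0,0,0],[0,0,0]]
  fingers: -1

```text
time: 21.05
tool_pos: [0.5486, 0.2259, 0.0142]
tool_rot: [0.0, 1.0, 0.0, -0.0]
contact_force: [-0.5, 0.5, -0.2]
gripper_width: 1.0
```

Request:
drive_tool:
  series:
    - [[0,0,0.015],[0,0,0]]
    - [[0,0,0.04],[0,0,0]]
    - [[0,0,0.077],[0,0,0]]
    - [[0,0,0.077],[0,0,0]]
    - [[0,0,0.077],[0,0,0]]

```text
time: 21.55
tool_pos: [0.55, 0.2262, 0.0938]
tool_rot: [-0.001, 1.0, 0.0, 0.002]
contact_force: [0.4, 0.2, -0.9]
gripper_width: 1.001
```

```bash
python3 - <<'E'
from h import *
s=state(); print(s['time'],s['tool_pos'])
m=camera_model('wrist'); im=grab_frame('wrist'); save(im,'w13.png')
b=draw(cv2.imread('pics/w13.png'),.5805,.2245,0.01,m)
b0=cv2.imread('pics/ov2.png')
cv2.imwrite('pics/ov13.png',np.hstack([b0,cv2.resize(b[270:1070,860:1360],None,fx=.75,fy=.75)]))
for t in ['loupe']:
    for r in place_of('wrist',t): print(t,np.round(r['location'],4),round(r['confidence'],2))
im=grab_frame('scene'); save(im,'s13.png')
E
```

```text
21.55 [0.54999454 0.22624499 0.09382736]
loupe [0.5469 0.2274 0.0039] 0.77
loupe [0.5327 0.322  0.0043] 0.77
```

View pics/ov13.png

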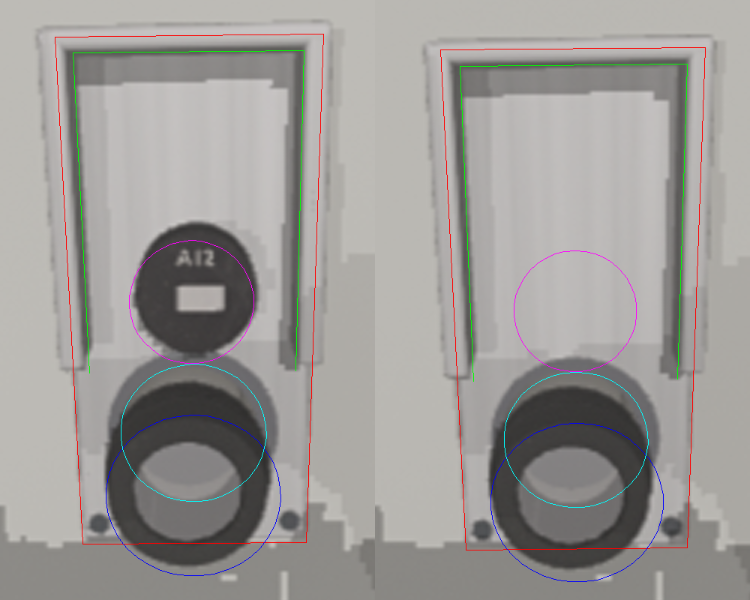

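View pics/s13.png

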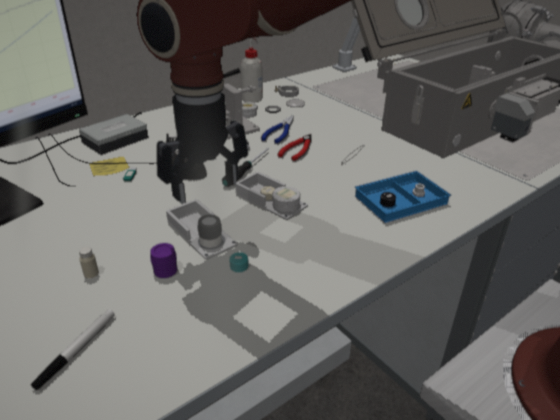

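The loupe is back within about 1 mm of its original place (compared in the overlays), and the mount is in the tray at scene (389,199). Backing off and handing in.

Request:
drive_tool:
  series:
    - [[0,0,0.04],[0,0,0]]
    - [[0,0,0.08],[0,0,0]]
    - [[0,0,0.12],[0,0,0]]
    - [[0,0,0.12],[0,0,0]]
    - [[0,0,0.12],[0,0,0]]
    - [[0,0,0.12],[0,0,0]]

```text
time: 22.3
tool_pos: [0.5475, 0.2255, 0.2086]
tool_rot: [0.001, 1.0, 0.0, -0.002]
contact_force: [-0.5, 0.8, -0.2]
gripper_width: 1.0
```

```bash
python3 - <<'E'
from h import *
im=grab_frame('top'); save(cv2.resize(im[130:280,130:430],None,fx=2.6,fy=2.6),'t14.png')
s=state(); print(s['time'],s['tool_pos'],s['contact_force'])
print(job_done())
E
```

```text
22.35 [0.54731085 0.22549198 0.20831134] [-0.10038271 -0.2332396   0.77451327]
the job is handed in; nothing more can be done
None
```

View pics/t14.png

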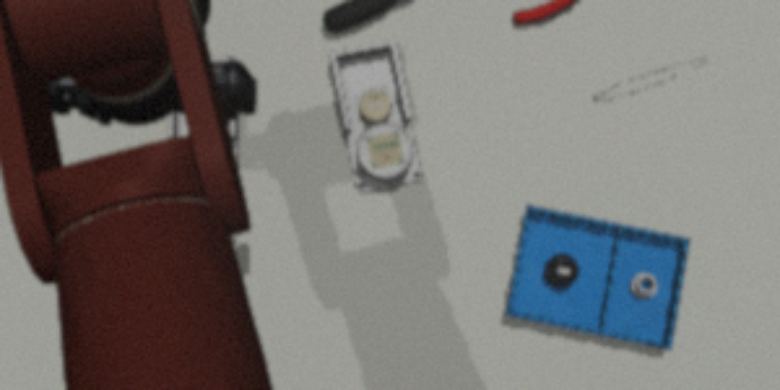

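The job is done and handed in at about 22 s. I lifted the loupe off its holder and stood it on the bench. I then laid the black specimen mount flat in the tray's larger compartment and stood the loupe back upright on its grey disc.

**Last checks:**
- **Loupe:** the wrist overlays before and after put it within about 1 mm of where it started. I compared these by eye. In the final top view the arm hides the holder, so the loupe's last confirmation is the wrist and scene pictures taken just before the final retreat.
- **Mount:** the final top picture shows it flat, near the middle of the large compartment.
- **Other things:** the tin looks unmoved in the final top view. The turquoise and purple look-alikes were in place in the last scene picture.
- **Robot:** it finished about 0.2 m above the bench, touching nothing. The force readings at the end of each move stayed under 10 N.

**Disagreement:** the wrist camera's measured positions differed by 1–2 mm between viewing directions. This is within the stated calibration, so I used values between them.

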